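# Hang the spatula holder on its keyhole screw

### The arm

A 6-joint arm with a two-finger parallel gripper is mounted at the origin on the work surface. World frame = base frame: x ahead of the robot, y to its left, z up, the work surface at z = 0. Lengths are in m, angles in degrees, forces in N, time in s.
With the tool pointing down it reaches from about 0.3 to 0.825 m from the base axis. Payload 5.4 kg.
Tool frame: the origin (TCP) lies on the mounting face of the last link; the fingertips stand robot.tip_reach ahead of it and the grasp point (between the pads) lies 171 mm ahead of it (robot.tip_reach is the distance from the TCP to the fingertips, in m); z points along the fingers, y is the line along which they close (so a half turn about z gives the same grasp; the last joint's range is limited). The gripper opens to 92 mm and grips with 3 to 60 N. Pads are 20 mm wide; open, the fingers measure 128 mm over their backs; the gripper's body (75 mm by 189 mm) begins 69 mm behind the grasp point.
Start: joints at [62.389, 9.076, 91.501, -0, 79.423, -12.038], TCP at [0.154, 0.554, 0.405] pointing down, gripper open.
Joint ranges: [-166.64, 166.64], [-54.1, 131.32], [10.49, 154.53], [-73.88, 253.88], [9.74, 151.15], [-171.62, 171.62]. Speed limits (degrees/s): [147.25, 147.25, 180, 180, 180, 180].

### API

Orientations are given as a 3x3 rotation matrix whose columns are the frame's x, y, z axes.
In Python, from workcell import robot, viewer, close_job, recognise, pinpoint gives the robot as it stands. The module is installed in compiled form; this text tells all that it offers.
- The arm moves only by the tool drive_tool, never from a script. Its argument "increments" is a list of rows, each an object of numbers: "x", "y", "z": the shift along the tool's x, y, z in units of 30 mm (1.0 is 30 mm); "spin": the turn about the tool's z in units of 6 degrees (1.0 is 6 degrees); "fingers": the finger opening in mm, from 0 to 91.9. A call has 1 to 10 rows; each row shifts and turns the commanded pose from where the row before left it, along the tool's axes as they then stand; what a row does not reach is not made up. A row lasts 1/10 s, in which the tool goes at most 50 mm and 8.59 degrees, less where a joint would pass 70% of its speed; a pose out of reach is approached as far as the arm can. A call is refused whole if a number of a shift passes 1 or a number of a turn 1, either way. A call with a gripper value outside its range is refused whole. The fingers move at their own pace and stop on an object; "squeeze" is the grip in N (left out, the last holds). Time passes only in rows, so rows that do not move let the fingers close. It gives the time, the measured TCP pose, the force, the opening and the grip force at its end, in the units of the state.
- robot.sense(): the state, without advancing time (a new reading comes with each control period).
- viewer.get_image(name): name is "side" or "top"; returns a dict with "image" (400x640x3 uint8, red, green, blue), "fx", "fy", "cx", "cy" (pixels), "view" (4x4, takes a point from world to camera coordinates). Camera axes: x right, y up, looking along -z (the intrinsics and any distortion apply to the point x, -y, -z); pixel columns grow to the right and rows downward; lengths in m; the calibration is good to about 2 mm. A picture is of the moment at which its call begins. There is no depth.
- close_job(): hands the job in; it is judged then, once.
Trained networks look in the newest picture that a camera, given by its name, has taken for a name from the list of things; names that differ only in an ending like _2 or _b are one class to them, and where a whole thing is asked for, a point or a joint stands for the part that bears it (a point fixed in the world has none). Each returns a list of dicts, best first, with "confidence" (0 to 1); they miss things now and then, are a little off and sometimes report something else, mostly with a low value. They report only what shows in the picture. A call takes as long as a camera call.
- recognise(camera, label): "at" ([x, y, z] in m, in world coordinates, good to about 4 mm: the middle of the surface that is visible of it).
- pinpoint(camera, label): "at" ([x, y, z] in m, in world coordinates, good to about 4 mm: a listed point, or the origin of a listed thing).
The state is a dict: "time": time; "qpos": joint angles; "joint_vel": joint speeds; "tau": joint torques, N m; "tcp_pos": TCP position; "eef_rot": TCP orientation; "ft_force": force on the tool from outside, world axes, zero at the start; "ft_torque": the same for the moment, N m; "opening": finger opening in m; "gripper_force": force on a finger pad.
Only numpy, scipy, OpenCV 4.12 (cv2) and the standard library are available. Lean on these libraries where they do the work, as an engineer would, in place of code of your own. Each camera call takes 0.05 s, during which the arm holds its last target. There are 200 camera calls.

### The job

Clear the balance bench: pick up the aluminium spatula holder by its top tab and hang it on the screw of the white stand. The screw is clamped at a different height each time, so find it, pass its head through the large hole, press the plate back against the sprung washer, and slide it down until the slot is fully home on the screw. Let go so that it hangs upright and still; be gentle with the stand, and leave the bottles, the spoon and the jar lid alone.

Things in the scene. Friction and masses are not known exactly. Their poses are not given: they have to be found in the camera images.
- holder: Loose aluminium spatula holder, 0.2 to 0.4 kg, upright on the bench. Origin: centre of the back plate's underside, mid-thickness. z up, x out of the front (tray side), y along the width. Back plate 84 wide (y), 118 high, 4 thick (x -2 to +2). Grip tab on top: 32 wide (y), 10 thick (x -5 to +5), 116 to 172 above the origin. Tray at the foot: x +2 to +50, 84 wide, 30 high.
- hole (a point): Centre of the entry hole of the keyhole right through the holder's plate, 78 above the holder's origin, mid-thickness; axes as the holder's. The hole is eight-sided, 18 across; from it a slot 9 wide runs straight up to its closed end, 25 above this point. Home, the closed end rests on the shank, the screw's axis 22 above this point.
- stand: Fixed stand: white upright panel 84 wide (y), 14 thick, top edge 160 above the origin, on a grey foot 120 wide, 12 high (x -75 to +30), which levelling feet hold 2 to 14 above the bench. Origin: at the foot's underside, under the middle of the panel's front face. x points straight out of that face (away from the robot), z up, y along the panel. The screw's pose is not given.
- washer (a joint): How far (m) the black washer behind the screw's head is pressed back: 0 at rest to 0.0045, solid. Steel screw on the panel's middle line, level, 119 to 145 above the stand's origin. Shank 6 thick; head 16 across, 4 thick, underside 9.7 from the panel. Washer 30 across, at rest 1.5 behind the head: the 4 plate fits once it is pressed 2.5 (3 N at first, 5.5 N at 2.5, 7.5 N at 4.5).
- home_pin (a joint): How far (m) the small brass spring pin on top of the screw's shank is pressed down: 0 with its top 6.5 above the screw's axis, 0.0035 when the slot's closed end rests on the shank (fully home). It takes about 1.5 N. Clamped by the washer, the plate hardly sinks by its own weight: push it down, against 3 to 10 N of friction, until it stops hard.
- bottle_a: Loose amber bottle, 58 in diameter, 105 high; origin under its centre. Leave alone.
- bottle_b: Loose smaller amber bottle, 48 in diameter, 85 high; origin under its centre. Leave alone.
- spoon: Loose steel sampling spoon lying on the bench, 160 long along its x. Leave alone.
- jar_lid: Loose white jar lid lying on the bench, 48 in diameter, 12 high; origin under its centre. Leave alone.

How it is judged:
By the outcome, as a careful person would: the job done as asked, in the order asked, and still so for the second after the job is handed in, with the robot touching nothing.
It also fails if it takes over 58 s, if anything falls off the work surface, if the arm or the gripper's body presses on something with over 40 N, if the wrist force passes 120 N, or if a joint passes its speed limit or range.

## Working session

There is one attempt and no reset: what is moved stays moved. The work goes in short steps, Python scripts to look and compute and a tool call to move; the robot and the scene stay as the last step left them, time stands still between calls to the robot, and variables do not carry over. Pictures are saved under pics/ and viewed, at most 10 in all, crops included, and the job is handed in when it is done.

Besides the shell and the picture viewer there is one more tool, called after "Request:" by a JSON object that holds its "api" and its "payload", one argument or row to a line. drive_tool: Moves the arm, as the interface text tells. Its arguments: {"type":"object","properties":{"increments":{"type":"array","items":{"type":"object","properties":{"x":{"type":"number"},"y":{"type":"number"},"z":{"type":"number"},"spin":{"type":"number"},"fingers":{"type":"number"}}}},"squeeze":{"type":"number"}},"required":["increments"]}

```bash
mkdir -p pics
cat > h.py <<'E'
from workcell import robot, viewer, close_job, recognise, pinpoint
import numpy as np, cv2
def proj(c,P):
    P=np.atleast_2d(P); V=np.array(c["view"]); q=P@V[:3,:3].T+V[:3,3]
    x,y,z=q[:,0],-q[:,1],-q[:,2]
    return np.c_[c["fx"]*x/z+c["cx"],c["fy"]*y/z+c["cy"]]
def ray(c,u,v):
    V=np.array(c["view"]); R=V[:3,:3]; o=-R.T@V[:3,3]
    d=R.T@np.array([(u-c["cx"])/c["fx"],-(v-c["cy"])/c["fy"],-1]); return o,d/np.linalg.norm(d)
def snap(n,f=None):
    c=viewer.get_image(n)
    if f: cv2.imwrite(f"pics/{f}.png",cv2.cvtColor(c["image"],cv2.COLOR_RGB2BGR))
    return c
E
python3 - <<'E'
from h import *
np.set_printoptions(precision=4,suppress=True)
for n in("side","top"):
    c=snap(n,n+"0"); print(n,{k:v for k,v in c.items() if k!="image"})
    for l in("holder","hole","stand","washer","home_pin","bottle_a","spoon","jar_lid"):
        print(l,[(r["at"],round(r["confidence"],2)) for r in pinpoint(n,l)[:3]] if l not in("washer","home_pin") else "", [(r["at"],round(r["confidence"],2)) for r in recognise(n,l)[:2]] if l in ("holder","stand","washer","home_pin") else "")
s=robot.sense();print(s,robot.tip_reach)
E
```

```text
side {'fx': 368.8556449288249, 'fy': 368.8556449288249, 'cx': 316.2253025004561, 'cy': 191.9246354965546, 'view': array([[ 0.8051, -0.5932, -0.001 , -0.4044],
       [ 0.4502,  0.61  ,  0.6521, -0.3723],
       [-0.3862, -0.5254,  0.7582, -0.7317],
       [ 0.    ,  0.    ,  0.    ,  1.    ]])}
holder [([0.4941, 0.2679, -0.0011], 0.7)] [([0.4937, 0.2581, 0.0438], 0.75)]
hole [([0.4882, 0.2687, 0.077], 0.69)] 
stand [] [([0.5182, -0.2574, 0.0369], 0.91)]
washer  []
home_pin  []
bottle_a [([0.5866, 0.0167, 0.0008], 0.86), ([0.6719, 0.0113, 0.0008], 0.61)] 
spoon [([0.4136, -0.0002, -0.0032], 0.75)] 
jar_lid [([0.587, 0.4338, 0.0018], 0.5)] 
top {'fx': 447.97217174052065, 'fy': 447.97217174052065, 'cx': 317.83068793740034, 'cy': 196.09602638261714, 'view': array([[ 0.0163, -0.9999,  0.0002,  0.0765],
       [ 0.9813,  0.016 ,  0.1918, -0.5733],
       [-0.1918, -0.0029,  0.9814, -1.0333],
       [ 0.    ,  0.    ,  0.    ,  1.    ]])}
holder [([0.4962, 0.2668, -0.0003], 0.74)] [([0.5151, 0.2577, 0.0305], 0.94)]
hole [] 
stand [([0.5368, -0.2536, 0.0083], 0.57)] [([0.5179, -0.2443, 0.0184], 0.92)]
washer  []
home_pin  []
bottle_a [([0.5762, 0.0146, -0.0017], 0.91), ([0.6736, 0.0106, -0.0007], 0.73)] 
spoon [([0.4151, 0.0019, -0.0013], 0.83)] 
jar_lid [([0.5872, 0.4288, 0.0025], 0.64)] 
{'time': 1.1, 'qpos': array([ 62.391 ,   9.0748,  91.4999,   0.0008,  79.4224, -12.0367]), 'joint_vel': array([0.0332, 0.011 , 0.0138, 0.0605, 0.0229, 0.0605]), 'tau': array([ -0.0007, -38.5574, -32.2367,   0.0702,   0.0307,  -0.    ]), 'tcp_pos': array([0.1544, 0.5539, 0.4047]), 'eef_rot': array([[-0.9633,  0.2685,  0.    ],
       [ 0.2685,  0.9633,  0.0001],
       [ 0.    ,  0.0001, -1.    ]]), 'ft_force': array([0.3367, 0.2326, 0.0308]), 'ft_torque': array([ 0.0022,  0.036 , -0.0055]), 'gripper_force': 0.0, 'opening': 0.09209425941343463} 0.1901
```

View pics/side0.png

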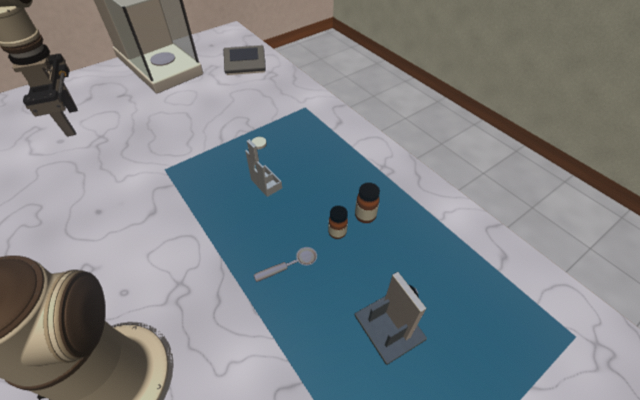

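View pics/top0.png

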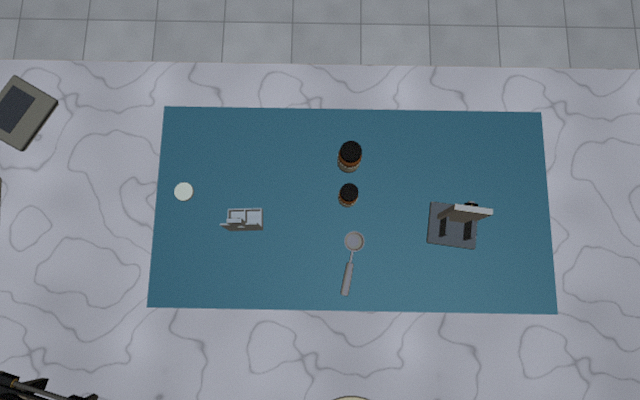

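The side view shows the holder at (262,170), the stand at (395,315) and a dark screw or washer at (415,292). In the top view the holder is at (242,220), the stand at (455,225) and the washer at (470,204), behind the panel. I'll enlarge these.

Run:
```python
import cv2,numpy as np
s=cv2.imread("pics/side0.png");t=cv2.imread("pics/top0.png")
f=lambda im,x,y,w,h:cv2.resize(im[y:y+h,x:x+w],(400,300),interpolation=cv2.INTER_CUBIC)
cv2.imwrite("pics/m0.png",np.vstack([np.hstack([f(s,340,265,100,75),f(t,420,190,80,60)]),np.hstack([f(s,230,135,80,60),f(t,210,195,64,48)])]))
```

```text
(no output)
```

View pics/m0.png

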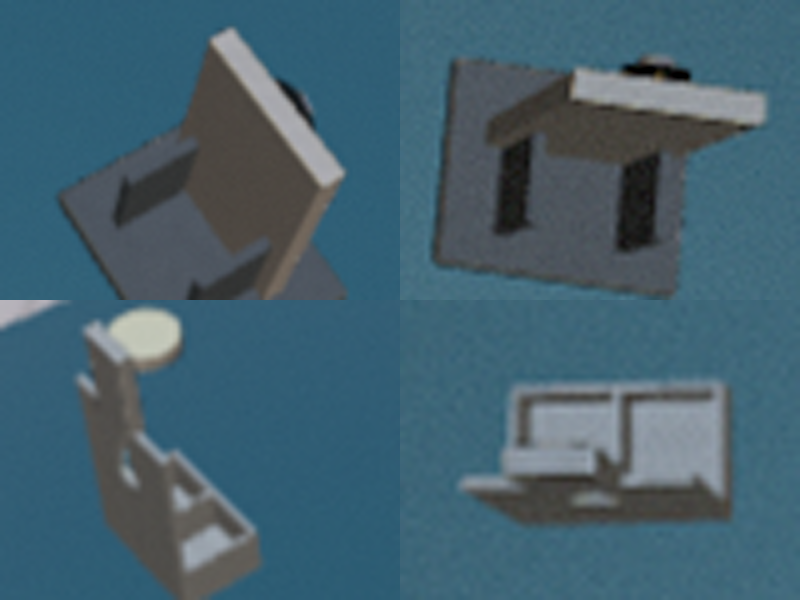

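The crops show the panel's top face, the foot corners, a black washer with a grey head just past the panel, and clear tab and tray corners. I'll fit both poses to these corners.

```bash
cat > fit.py <<'E'
from h import *
from scipy.optimize import least_squares
np.set_printoptions(precision=4,suppress=True)
C={n:viewer.get_image(n) for n in("side","top")}
def px(crop,u,v):
    x,y,s=crop; return ((u+.5)/s-.5+x,(v+.5)/s-.5+y)
S1=(340,265,4);T1=(420,190,5);S2=(230,135,5);T2=(210,195,6.25)
def world(p,P):
    c,s=np.cos(p[2]),np.sin(p[2]); P=np.atleast_2d(P)/1000
    return np.c_[p[0]+c*P[:,0]-s*P[:,1],p[1]+s*P[:,0]+c*P[:,1],p[3]+P[:,2]]
stand=[("side",S1,233,28,(0,42,160)),("side",S1,212,40,(-14,42,160)),("side",S1,343,173,(0,-42,160)),("side",S1,322,187,(-14,-42,160)),("side",S1,60,195,(-75,60,12)),
("top",T1,175,70,(0,42,160)),("top",T1,365,97,(0,-42,160)),("top",T1,172,98,(-14,42,160)),("top",T1,360,122,(-14,-42,160)),("top",T1,55,60,(30,60,12)),("top",T1,36,260,(-75,60,12))]
hold=[("side",S2,182,300,(-2,-42,0)),("side",S2,258,233,(50,-42,30)),("side",S2,85,28,(-5,16,172)),("side",S2,78,78,(-2,42,118)),
("top",T2,105,150,(5,16,172)),("top",T2,197,148,(5,-16,172)),("top",T2,197,175,(-5,-16,172)),("top",T2,103,175,(-5,16,172)),("top",T2,112,85,(50,42,30)),("top",T2,328,83,(50,-42,30)),("top",T2,328,220,(-2,-42,0)),("top",T2,122,222,(-2,42,0))]
def fit(obs,p0,zfree):
    def f(p):
        p=np.r_[p,0] if not zfree else p
        return np.concatenate([proj(C[n],world(p,P))[0]-px(c,u,v) for n,c,u,v,P in obs])
    r=least_squares(f,p0,loss="soft_l1"); print(r.x,np.degrees(r.x[2]),"\n",f(r.x).reshape(-1,2).round(1).tolist()); return r.x
ps=fit(stand,[.537,-.254,0,.008],True); ph=fit(hold,[.495,.267,0],False)
print("washer px side",px(S1,313,125),px(S1,278,80),"top",px(T1,222,70),px(T1,290,72),px(T1,258,60))
a=np.linspace(0,2*np.pi,60)
ims=[]
for h in(119,128,137,145):
    for n,(x,y,s) in(("side",S1),("top",T1)):
        x+=25*(n=="side");y+=0;w,hh=(60,45) if n=="side" else (80,60)
        im=cv2.resize(C[n]["image"][y:y+hh,x:x+w,::-1],(400,300) if 1 else 0,interpolation=cv2.INTER_CUBIC); k=400/w
        for R,d,col in((15,8.2,(0,0,255)),(8,13.7,(0,255,0))):
            q=proj(C[n],world(ps,np.c_[np.full(60,d),R*np.cos(a),h+R*np.sin(a)]))
            cv2.polylines(im,[(((q-[x,y]+.5)*k-.5)*8).round().astype(np.int32)],True,col,1,cv2.LINE_AA,3)
        ims.append(im[:200 if n=="top" else 300] if 0 else cv2.resize(im,(300,225)) if 0 else im)
g=[cv2.resize(i,(200,150)) if 0 else i for i in ims]
cv2.imwrite("pics/ov.png",cv2.resize(np.vstack([np.hstack(g[0::2]),np.hstack(g[1::2])]),(800,300)) if 0 else np.vstack([np.hstack([i[50:250,100:300] for i in g[0::2]]),np.hstack([i[:200,180:380] for i in g[1::2]])]))
E
python3 fit.py
```

```text
[ 0.5351 -0.2535 -0.1269  0.003 ] -7.2703041595096956 
 [[-0.0, -0.3], [-0.7, -0.1], [1.3, 0.4], [0.4, 0.6], [-0.8, -0.3], [-0.5, -0.5], [0.1, -0.5], [-0.4, 0.1], [0.6, 0.8], [-0.2, -0.8], [-0.4, 0.6]]
[0.4939 0.2654 0.0232] 1.3271098201044518 
 [[0.5, 2.3], [-0.2, 0.2], [-0.4, 0.0], [-0.1, -0.3], [-0.3, -0.7], [-0.1, -0.5], [-0.2, -0.2], [-0.1, -0.1], [0.2, 0.0], [-0.4, 0.1], [0.7, 0.5], [0.3, 0.4]]
washer px side (417.875, 295.875) (409.125, 284.625) top (464.0, 203.6) (477.6, 204.0) (471.2, 201.6)
```

View pics/ov.png

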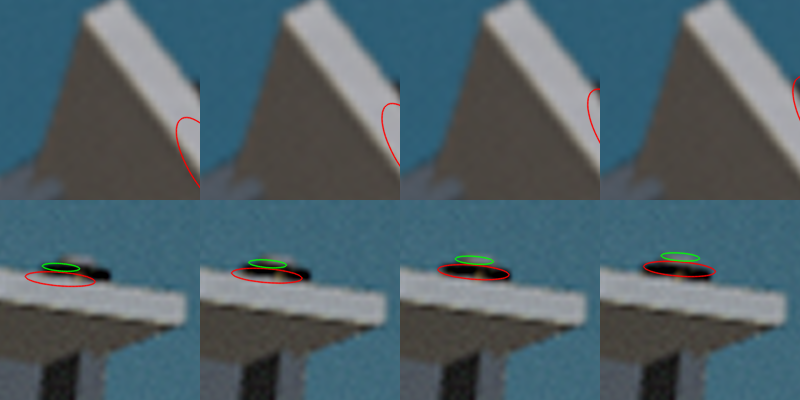

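The top overlay puts the screw at about h=137–142, but my side crop missed the washer. One more overlay, framed properly.

```bash
cat > ov2.py <<'E'
import re
src=open("fit.py").read().split("print(\"washer")[0]; exec(src)
a=np.linspace(0,2*np.pi,60); rows=[]
for n,(x,y,w) in(("side",(402,275,22)),("top",(458,193,26))):
    r=[]
    for h in(133,137,141,145):
        im=cv2.resize(C[n]["image"][y:y+w,x:x+w,::-1],(200,200),interpolation=cv2.INTER_CUBIC);k=200/w
        for R,d,col in((15,8.2,(0,0,255)),(8,9.7,(255,0,255)),(8,13.7,(0,255,0))):
            q=proj(C[n],world(ps,np.c_[np.full(60,d),R*np.cos(a),h+R*np.sin(a)]))
            cv2.polylines(im,[(((q-[x,y]+.5)*k-.5)*8).round().astype(np.int32)],True,col,1,cv2.LINE_AA,3)
        r.append(im)
    rows.append(np.hstack(r))
cv2.imwrite("pics/ov2.png",np.vstack(rows))
# moves
s=robot.sense(); R=np.array(s["eef_rot"]); p=np.array(s["tcp_pos"])
tab=world(np.r_[ph,0],(0,0,172))[0]; print("tab",tab, "d world",tab-p, "d tool",R.T@(tab-p))
print("tool y yaw",np.degrees(np.arctan2(R[1,1],R[0,1])),"time",s["time"])
E
python3 ov2.py
```

```text
[ 0.5351 -0.2535 -0.1269  0.003 ] -7.2703041595096956 
 [[-0.0, -0.3], [-0.7, -0.1], [1.3, 0.4], [0.4, 0.6], [-0.8, -0.3], [-0.5, -0.5], [0.1, -0.5], [-0.4, 0.1], [0.6, 0.8], [-0.2, -0.8], [-0.4, 0.6]]
[0.4939 0.2654 0.0232] 1.3271098201044518 
 [[0.5, 2.3], [-0.2, 0.2], [-0.4, 0.0], [-0.1, -0.3], [-0.3, -0.7], [-0.1, -0.5], [-0.2, -0.2], [-0.1, -0.1], [0.2, 0.0], [-0.4, 0.1], [0.7, 0.5], [0.3, 0.4]]
tab [0.4939 0.2654 0.172 ] d world [ 0.3395 -0.2885 -0.2327] d tool [-0.4045 -0.1867  0.2327]
tool y yaw 74.42789541858714 time 1.3
```

View pics/ov2.png

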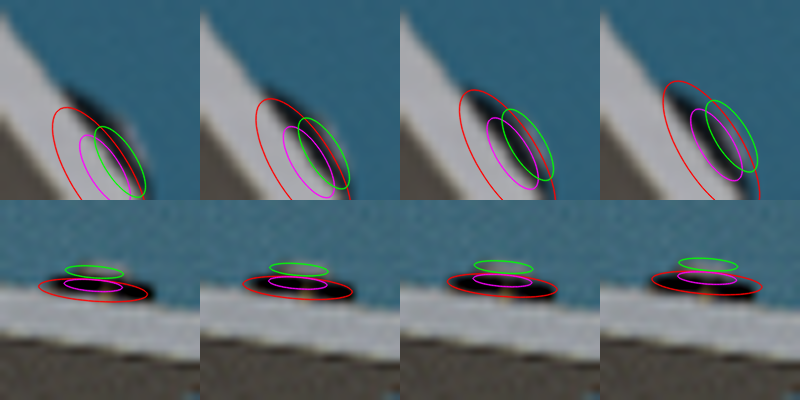

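The screw sits at about h=140 mm (world z≈0.143), possibly 1 mm towards −y. The plan is to grip the tab across its thickness with the fingertips 40 mm below its top, which keeps them above the panel when the holder is home. Moving now.

Request:
{"api": "drive_tool", "payload": {
  "increments": [
    {"x": -0.963, "y": -0.4445, "fingers": 60},
    {"x": -0.963, "y": -0.4445},
    {"x": -0.963, "y": -0.4445},
    {"x": -0.963, "y": -0.4445},
    {"x": -0.963, "y": -0.4445},
    {"x": -0.963, "y": -0.4445},
    {"x": -0.963, "y": -0.4445},
    {"x": -0.963, "y": -0.4445},
    {"x": -0.963, "y": -0.4445},
    {"x": -0.963, "y": -0.4445}
  ]
}}

```text
validation failed for argument at $.in...
```

Request:
{"api": "drive_tool", "payload": {
  "increments": [
    {"x": -0.963, "y": -0.4445},
    {"x": -0.963, "y": -0.4445},
    {"x": -0.963, "y": -0.4445},
    {"x": -0.963, "y": -0.4445},
    {"spin": 1},
    {"spin": 1},
    {"spin": 1},
    {"spin": 1},
    {"spin": 1},
    {"spin": 1}
  ]
}}

```text
validation failed for argument at $.in...
```

Request:
{"api": "drive_tool", "payload": {
  "increments": [
    {"spin": 1},
    {"spin": 1},
    {"spin": 1},
    {"spin": 1},
    {"spin": 1},
    {"spin": 1},
    {"spin": 0.18},
    {},
    {}
  ]
}}

```text
validation failed for argument at $.in...
```

```bash
cat > st.py <<'E'
from h import *
np.set_printoptions(precision=4,suppress=True)
s=robot.sense();R=s["eef_rot"]
print(s["time"],s["tcp_pos"],"yaw",np.degrees(np.arctan2(R[1,1],R[0,1])),"tilt",R[:,2],"F",s["ft_force"],"T",s["ft_torque"],s["opening"],s["gripper_force"])
E
python3 st.py
```

```text
1.3 [0.1544 0.5539 0.4047] yaw 74.42789541858714 tilt [ 0.  0. -1.] F [-0.3103  0.1992  0.7198] T [ 0.0391  0.0284 -0.031 ] 0.09219174808943659 0.0
```

Request:
{"api": "drive_tool", "payload": {
  "increments": [
    {"x": -0.963, "y": -0.4445, "z": 0, "spin": 0, "fingers": 60}
  ]
}}

```text
time: 1.4
tcp_pos: [0.1772, 0.5341, 0.4047]
eef_rot: [[-0.964, 0.265, -0.001], [0.265, 0.964, 0.001], [0.001, 0.001, -1.0]]
ft_force: [1.1, -0.0, 0.4]
opening: 0.086
gripper_force: 0.0
```

All five keys are needed in every row.

Request:
{"api": "drive_tool", "payload": {
  "increments": [
    {"x": -0.963, "y": -0.4445, "z": 0, "spin": 0, "fingers": 60},
    {"x": -0.963, "y": -0.4445, "z": 0, "spin": 0, "fingers": 60},
    {"x": -0.963, "y": -0.4445, "z": 0, "spin": 0, "fingers": 60},
    {"x": -0.963, "y": -0.4445, "z": 0, "spin": 0, "fingers": 60},
    {"x": -0.963, "y": -0.4445, "z": 0, "spin": 0, "fingers": 60},
    {"x": -0.963, "y": -0.4445, "z": 0, "spin": 0, "fingers": 60},
    {"x": -0.963, "y": -0.4445, "z": 0, "spin": 0, "fingers": 60},
    {"x": -0.963, "y": -0.4445, "z": 0, "spin": 0, "fingers": 60},
    {"x": -0.963, "y": -0.4445, "z": 0, "spin": 0, "fingers": 60},
    {"x": -0.963, "y": -0.4445, "z": 0, "spin": 0, "fingers": 60}
  ]
}}

```text
time: 2.4
tcp_pos: [0.422, 0.3263, 0.4048]
eef_rot: [[-0.963, 0.269, 0.0], [0.269, 0.963, 0.0], [-0.0, 0.0, -1.0]]
ft_force: [0.2, 0.1, 0.2]
opening: 0.0599
gripper_force: 0.0
```

Request:
{"api": "drive_tool", "payload": {
  "increments": [
    {"x": -0.963, "y": -0.4445, "z": 0, "spin": 0, "fingers": 60},
    {"x": -0.963, "y": -0.4445, "z": 0, "spin": 0, "fingers": 60},
    {"x": -0.963, "y": -0.4445, "z": 0, "spin": 0, "fingers": 60},
    {"x": 0, "y": 0, "z": 0, "spin": 1, "fingers": 60},
    {"x": 0, "y": 0, "z": 0, "spin": 1, "fingers": 60},
    {"x": 0, "y": 0, "z": 0, "spin": 1, "fingers": 60},
    {"x": 0, "y": 0, "z": 0, "spin": 1, "fingers": 60},
    {"x": 0, "y": 0, "z": 0, "spin": 1, "fingers": 60},
    {"x": 0, "y": 0, "z": 0, "spin": 1, "fingers": 60},
    {"x": 0, "y": 0, "z": 0, "spin": 1, "fingers": 60}
  ]
}}

```text
time: 3.4
tcp_pos: [0.4939, 0.2655, 0.4047]
eef_rot: [[-0.533, 0.846, 0.0], [0.846, 0.533, 0.0], [-0.0, 0.0, -1.0]]
ft_force: [-0.5, 0.4, 0.6]
opening: 0.0595
gripper_force: 0.0
```

Request:
{"api": "drive_tool", "payload": {
  "increments": [
    {"x": 0, "y": 0, "z": 0, "spin": 1, "fingers": 60},
    {"x": 0, "y": 0, "z": 0, "spin": 1, "fingers": 60},
    {"x": 0, "y": 0, "z": 0, "spin": 1, "fingers": 60},
    {"x": 0, "y": 0, "z": 0, "spin": 1, "fingers": 60},
    {"x": 0, "y": 0, "z": 0, "spin": 1, "fingers": 60},
    {"x": 0, "y": 0, "z": 0, "spin": 0.18, "fingers": 60},
    {"x": 0, "y": 0, "z": 0, "spin": 0, "fingers": 60},
    {"x": 0, "y": 0, "z": 0, "spin": 0, "fingers": 60}
  ]
}}

```text
time: 4.2
tcp_pos: [0.4939, 0.2654, 0.4047]
eef_rot: [[-0.025, 1.0, -0.0], [1.0, 0.025, -0.0], [-0.0, -0.0, -1.0]]
ft_force: [-0.2, -0.5, 1.0]
opening: 0.0599
gripper_force: 0.0
```

```bash
python3 st.py
```

```text
4.2 [0.4939 0.2654 0.4047] yaw 1.443715843930617 tilt [-0. -0. -1.] F [-0.1851 -0.4888  0.9876] T [-0.0989  0.0709 -0.0333] 0.05991442397518027 0.0
```

Request:
{"api": "drive_tool", "payload": {
  "increments": [
    {"x": 0, "y": 0, "z": 0.7, "spin": 0, "fingers": 60},
    {"x": 0, "y": 0, "z": 0.7, "spin": 0, "fingers": 60},
    {"x": 0, "y": 0, "z": 0.7, "spin": 0, "fingers": 60},
    {"x": 0, "y": 0, "z": 0.657, "spin": 0, "fingers": 60},
    {"x": 0, "y": 0, "z": 0, "spin": 0, "fingers": 30},
    {"x": 0, "y": 0, "z": 0, "spin": 0, "fingers": 30},
    {"x": 0, "y": 0, "z": 0, "spin": 0, "fingers": 30},
    {"x": 0, "y": 0, "z": 0, "spin": 0, "fingers": 30}
  ],
  "squeeze": 40
}}

```text
time: 5.0
tcp_pos: [0.4944, 0.2656, 0.3235]
eef_rot: [[-0.024, 1.0, 0.002], [1.0, 0.024, 0.001], [0.001, 0.002, -1.0]]
ft_force: [0.5, -0.3, -0.0]
opening: 0.0308
gripper_force: 0.0
```

Request:
{"api": "drive_tool", "payload": {
  "increments": [
    {"x": 0, "y": 0, "z": 0, "spin": 0, "fingers": 20},
    {"x": 0, "y": 0, "z": 0, "spin": 0, "fingers": 16},
    {"x": 0, "y": 0, "z": 0, "spin": 0, "fingers": 14},
    {"x": 0, "y": 0, "z": 0, "spin": 0, "fingers": 12},
    {"x": 0, "y": 0, "z": 0, "spin": 0, "fingers": 10},
    {"x": 0, "y": 0, "z": 0, "spin": 0, "fingers": 0},
    {"x": 0, "y": 0, "z": 0, "spin": 0, "fingers": 0},
    {"x": 0, "y": 0, "z": 0, "spin": 0, "fingers": 0}
  ],
  "squeeze": 40
}}

```text
time: 5.8
tcp_pos: [0.4939, 0.2655, 0.322]
eef_rot: [[-0.024, 1.0, -0.0], [1.0, 0.024, 0.0], [0.0, -0.0, -1.0]]
ft_force: [-0.6, 0.6, -0.0]
opening: 0.0099
gripper_force: 40.0
```

```bash
python3 st.py
```

```text
5.8 [0.4939 0.2655 0.322 ] yaw 1.347217411265385 tilt [-0.0001  0.0001 -1.    ] F [-0.5915  0.6037 -0.0258] T [-0.0396  0.0569  0.0412] 0.009874708664083406 39.99996364116669
```

Request:
{"api": "drive_tool", "payload": {
  "increments": [
    {"x": 0, "y": 0, "z": -0.4, "spin": 0, "fingers": 0},
    {"x": 0, "y": 0, "z": -0.8, "spin": 0, "fingers": 0},
    {"x": 0, "y": 0, "z": -1, "spin": 0, "fingers": 0},
    {"x": 0, "y": 0, "z": -1, "spin": 0, "fingers": 0},
    {"x": 0, "y": 0, "z": -1, "spin": 0, "fingers": 0},
    {"x": 0, "y": 0, "z": -0.8, "spin": 0, "fingers": 0},
    {"x": -0.4, "y": 0, "z": 0, "spin": 0, "fingers": 0},
    {"x": -0.8, "y": 0.15, "z": 0, "spin": 0, "fingers": 0},
    {"x": -0.9, "y": 0.15, "z": 0, "spin": 0, "fingers": 0},
    {"x": -0.9, "y": 0.15, "z": 0, "spin": 0, "fingers": 0}
  ]
}}

```text
time: 6.8
tcp_pos: [0.5091, 0.1742, 0.4702]
eef_rot: [[-0.024, 1.0, -0.003], [1.0, 0.024, -0.001], [-0.001, -0.003, -1.0]]
ft_force: [-0.4, -0.0, -2.6]
opening: 0.0095
gripper_force: 40.0
```

Request:
{"api": "drive_tool", "payload": {
  "increments": [
    {"x": -0.9, "y": 0.15, "z": 0, "spin": 0, "fingers": 0},
    {"x": -0.9, "y": 0.15, "z": 0, "spin": 0, "fingers": 0},
    {"x": -0.9, "y": 0.15, "z": 0, "spin": 0, "fingers": 0},
    {"x": -0.9, "y": 0.15, "z": 0, "spin": 0, "fingers": 0},
    {"x": -0.9, "y": 0.15, "z": 0, "spin": 0, "fingers": 0},
    {"x": -0.9, "y": 0.15, "z": 0, "spin": 0, "fingers": 0},
    {"x": -0.9, "y": 0.15, "z": 0, "spin": 0, "fingers": 0},
    {"x": -0.9, "y": 0.15, "z": 0, "spin": 0, "fingers": 0},
    {"x": -0.9, "y": 0.15, "z": 0, "spin": 0, "fingers": 0},
    {"x": -0.9, "y": 0.15, "z": 0, "spin": 0, "fingers": 0}
  ]
}}

```text
time: 7.8
tcp_pos: [0.5602, -0.0948, 0.4701]
eef_rot: [[-0.023, 1.0, -0.003], [1.0, 0.023, 0.001], [0.001, -0.003, -1.0]]
ft_force: [0.0, 0.8, -2.7]
opening: 0.0097
gripper_force: 40.0
```

Request:
{"api": "drive_tool", "payload": {
  "increments": [
    {"x": -0.9, "y": 0.3, "z": 0, "spin": 0, "fingers": 0},
    {"x": -0.9, "y": 0.3, "z": 0, "spin": 0, "fingers": 0},
    {"x": -0.9, "y": 0.15, "z": 0, "spin": 0, "fingers": 0},
    {"x": -0.9, "y": 0.15, "z": 0, "spin": 0, "fingers": 0},
    {"x": -0.9, "y": 0, "z": 0, "spin": 0, "fingers": 0},
    {"x": -0.4, "y": 0, "z": 0, "spin": 0.5, "fingers": 0},
    {"x": 0, "y": 0, "z": 0, "spin": 0.5, "fingers": 0},
    {"x": 0, "y": 0, "z": 0, "spin": 0.437, "fingers": 0},
    {"x": 0, "y": 0, "z": 0, "spin": 0, "fingers": 0},
    {"x": 0, "y": 0, "z": 0, "spin": 0, "fingers": 0}
  ]
}}

```text
time: 8.8
tcp_pos: [0.5908, -0.2397, 0.4708]
eef_rot: [[0.126, 0.992, -0.002], [0.992, -0.126, 0.001], [0.001, -0.002, -1.0]]
ft_force: [-0.1, -0.7, -3.1]
opening: 0.0099
gripper_force: 40.0
```

```bash
python3 st.py
python3 - <<'E'
from h import *
s=robot.sense();p=s["tcp_pos"];R=s["eef_rot"]
print("to standoff, tool axes units", R.T@(np.array([.5945,-.2619,.3875])-p)/.03)
E
```

```text
8.8 [ 0.5908 -0.2397  0.4708] yaw -7.231794622356947 tilt [-0.0018  0.0009 -1.    ] F [-0.1454 -0.6713 -3.1167] T [-0.0737  0.0676  0.0639] 0.009904545209062053 39.999375343322754
to standoff, tool axes units [-0.7192278   0.22204356  2.77480983]
```

Request:
{"api": "drive_tool", "payload": {
  "increments": [
    {"x": -0.4, "y": 0.22, "z": 0, "spin": 0, "fingers": 0},
    {"x": -0.319, "y": 0, "z": 0.5, "spin": 0, "fingers": 0},
    {"x": 0, "y": 0, "z": 0.8, "spin": 0, "fingers": 0},
    {"x": 0, "y": 0, "z": 0.8, "spin": 0, "fingers": 0},
    {"x": 0, "y": 0, "z": 0.475, "spin": 0, "fingers": 0},
    {"x": 0, "y": 0, "z": 0.2, "spin": 0, "fingers": 0},
    {"x": 0, "y": 0, "z": 0, "spin": 0, "fingers": 0},
    {"x": 0, "y": 0, "z": 0, "spin": 0, "fingers": 0}
  ]
}}

```text
time: 9.6
tcp_pos: [0.5953, -0.2618, 0.3899]
eef_rot: [[0.126, 0.992, 0.002], [0.992, -0.126, -0.001], [-0.001, 0.002, -1.0]]
ft_force: [0.1, -0.2, -2.4]
opening: 0.0096
gripper_force: 40.0
```

```bash
python3 st.py
python3 - <<'E'
from h import *
s=snap("side","side1");t=snap("top","top1")
f=lambda im,x,y,w,h:cv2.resize(im["image"][y:y+h,x:x+w,::-1],(400,400*h//w),interpolation=cv2.INTER_CUBIC)
cv2.imwrite("pics/m1.png",np.hstack([f(s,350,210,120,150),f(t,420,140,100,125)]))
E
```

```text
9.6 [ 0.5953 -0.2618  0.3899] yaw -7.265176915816568 tilt [ 0.0016 -0.0011 -1.    ] F [ 0.0718 -0.1892 -2.4444] T [-0.0842  0.0847 -0.0147] 0.009591567613432734 39.99936103820801
```

View pics/m1.png

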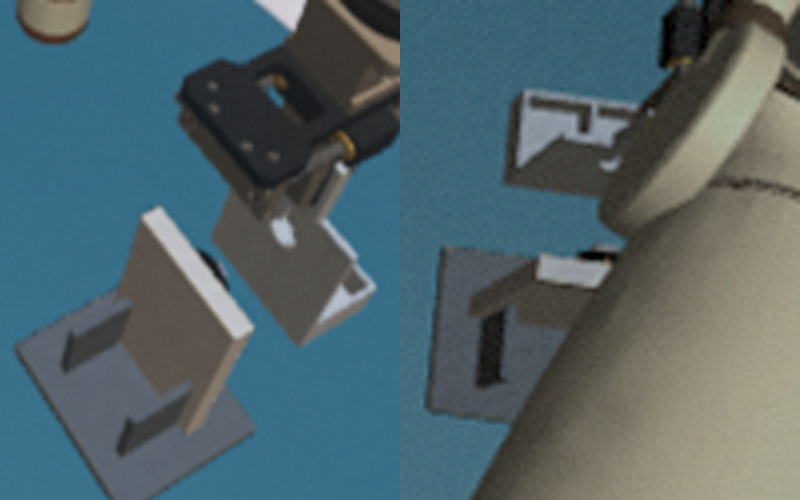

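Both views show the hole, at side crop (284,232), and the holder's corners in front of the screw. I'll fit the held holder the same way and compare it with the stand fit.

```bash
python3 st.py
cat > fit2.py <<'E'
exec(open("fit.py").read().split("ps=fit(stand")[0])
S3=(350,210,10/3);T3=(420,140,4)
held=[("side",S3,302,345,(-2,-42,0)),("side",S3,214,240,(-2,42,0)),("side",S3,375,287,(50,-42,30)),("side",S3,284,232,(0,0,78)),
("top",T3,122,91,(50,42,30)),("top",T3,107,185,(-2,42,0))]
s=robot.sense();p=s["tcp_pos"];R=s["eef_rot"];yaw=np.arctan2(R[1,1],R[0,1])
p0=np.array([p[0],p[1],yaw,p[2]-.322])
def f(d): 
    q=p0.copy(); n=np.array([np.cos(yaw),np.sin(yaw)]);t=np.array([-n[1],n[0]])
    q[:2]+=n*d[0]+t*d[1]; q[3]+=d[2]
    return np.concatenate([proj(C[n],world(q,P))[0]-px(c,u,v) for n,c,u,v,P in held])
r=least_squares(f,[0,0,0],loss="soft_l1");print("d n,t,z",r.x*1000);print(f(r.x).reshape(-1,2).round(1).tolist());print("res at 0",f([0,0,0]).reshape(-1,2).round(1).tolist())
# hole blob in side
im=C["side"]["image"][270:290,425:445].astype(int).sum(2)//3; print(im)
print(proj(C["side"],world(p0,[(-2,0,78),(2,0,78)])))
E
python3 fit2.py
```

```text
9.7 [ 0.5954 -0.2618  0.3904] yaw -7.265593749972722 tilt [ 0.0023 -0.0016 -1.    ] F [-0.2049  0.369  -1.0488] T [-0.0853  0.1283 -0.0228] 0.009772609622697916 39.999298453330994
d n,t,z [ 0.4549 -0.6161  1.0911]
[[-0.8, 1.1], [-0.8, -0.6], [0.9, 0.2], [0.8, -0.2], [0.4, -0.3], [-1.3, 0.2]]
res at 0 [[-1.3, 1.1], [-1.3, -0.5], [0.4, 0.3], [0.3, -0.1], [0.0, -0.0], [-1.7, 0.4]]
[[ 57  54  49  54  55  61  64  68  71  78  79  77  69  53  48  60  67  64
   49  41]
 [ 61  51  50  52  54  61  68  68  72  78  81  83  79  65  54  66  66  65
   54  63]
 [ 61  50  52  52  56  63  70  68  76  79  84  91  85  76  70  74  74  71
   72  77]
 [ 68  57  52  54  60  71  74  72  76  81  89  94  81  78  79  78  79  75
   77  80]
 [ 74  68  56  57  70  84  81  78  84  96 113  90  77  78  78  78  77  74
   81  79]
 [ 77  75  70  67  76  86  88 111 137 147 155 111  76  77  78  78  77  74
   81  83]
 [ 78  77  78  77  78  85 117 164 178 182 182 153  97  76  77  78  78  78
   80  86]
 [ 76  78  80  80  78  86 129 184 187 188 190 181 141  84  77  79  79  78
   79  82]
 [ 79  79  79  80  79  80 110 168 186 1
[... 324 characters left out ...]
79  78  78  96 142 178 171 159 128  82  78  80  79
   79  79]
 [ 81  81  80  80  80  79  78  77  78 101 133 128 126 108  80  80  79  80
   79  80]
 [ 80  82  78  79  80  77  79  77  77  77  84  89  93  84  78  79  80  79
   80  79]
 [ 81  79  78  79  78  77  79  78  76  76  75  78  78  80  81  80  79  79
   80  81]
 [ 81  80  79  78  79  80  78  77  77  76  78  79  77  80  79  79  81  80
   78  80]
 [ 79  79  79  79  79  78  79  78  77  78  77  79  78  81  80  79  80  80
   80  79]
 [ 80  79  77  78  79  80  77  77  77  78  79  79  80  80  80  78  79  80
   78  78]
 [ 79  78  78  79  78  78  78  78  79  78  78  78  81  80  80  80  81  78
   80  79]]
[[434.3471 279.6067]
 [435.9428 278.6878]]
```

The vision and kinematic estimates agree to within 1 mm. Approaching to just short of the head.

Request:
{"api": "drive_tool", "payload": {
  "increments": [
    {"x": 0, "y": -0.4, "z": 0, "spin": 0, "fingers": 0},
    {"x": 0, "y": -0.4, "z": 0, "spin": 0, "fingers": 0},
    {"x": 0, "y": -0.3, "z": 0, "spin": 0, "fingers": 0},
    {"x": 0, "y": -0.2, "z": 0, "spin": 0, "fingers": 0},
    {"x": 0, "y": 0, "z": 0, "spin": 0, "fingers": 0},
    {"x": 0, "y": 0, "z": 0, "spin": 0, "fingers": 0},
    {"x": 0, "y": 0, "z": 0, "spin": 0, "fingers": 0}
  ]
}}

```text
time: 10.5
tcp_pos: [0.5567, -0.2567, 0.3888]
eef_rot: [[0.127, 0.992, 0.0], [0.992, -0.127, -0.0], [-0.0, 0.0, -1.0]]
ft_force: [-0.6, -0.4, -2.2]
opening: 0.01
gripper_force: 40.0
```

```bash
cat > rel.py <<'E'
from h import *
np.set_printoptions(precision=2,suppress=True)
s=robot.sense();p=s["tcp_pos"];R=s["eef_rot"]
n=np.array([np.cos(-.1269),np.sin(-.1269),0]);t=np.array([-n[1],n[0],0]);d=p-np.array([.5351,-.2535,0])
F=s["ft_force"]
print(s["time"],"n %.2f t %.2f holez-.003 %.2f mm"%(d@n*1e3,d@t*1e3,(p[2]-.322+.078-.003)*1e3),"F n,t,z",F@n,F@t,F[2],"T",s["ft_torque"],"tilt",R[:2,2]*1e3,"yaw",np.degrees(np.arctan2(R[1,1],R[0,1])),s["opening"]*1e3)
E
python3 rel.py
```

```text
10.5 n 21.80 t -0.49 holez-.003 141.82 mm F n,t,z -0.5691015844062881 -0.4341372427012265 -2.1788881158720845 T [-0.01  0.15  0.03] tilt [ 0.38 -0.18] yaw -7.268695799056062 9.977457826403988
```

Request:
{"api": "drive_tool", "payload": {
  "increments": [
    {"x": 0, "y": -0.05, "z": 0.043, "spin": 0, "fingers": 0},
    {"x": 0, "y": -0.05, "z": 0, "spin": 0, "fingers": 0},
    {"x": 0, "y": -0.05, "z": 0, "spin": 0, "fingers": 0},
    {"x": 0, "y": -0.05, "z": 0, "spin": 0, "fingers": 0},
    {"x": 0, "y": -0.05, "z": 0, "spin": 0, "fingers": 0},
    {"x": 0, "y": 0, "z": 0, "spin": 0, "fingers": 0},
    {"x": 0, "y": 0, "z": 0, "spin": 0, "fingers": 0}
  ]
}}

```text
time: 11.2
tcp_pos: [0.5489, -0.2557, 0.3874]
eef_rot: [[0.127, 0.992, -0.0], [0.992, -0.127, 0.0], [0.0, -0.0, -1.0]]
ft_force: [0.1, 0.7, -2.7]
opening: 0.0101
gripper_force: 40.0
```

```bash
python3 rel.py
```

```text
11.2 n 13.96 t -0.44 holez-.003 140.42 mm F n,t,z 0.01210168595073396 0.6621003120309835 -2.678493422440364 T [ 0.06  0.19 -0.05] tilt [-0.18  0.16] yaw -7.277015726941353 10.121338085542037
```

Request:
{"api": "drive_tool", "payload": {
  "increments": [
    {"x": 0, "y": -0.05, "z": 0, "spin": 0, "fingers": 0},
    {"x": 0, "y": 0, "z": 0, "spin": 0, "fingers": 0},
    {"x": 0, "y": 0, "z": 0, "spin": 0, "fingers": 0}
  ]
}}

```text
time: 11.5
tcp_pos: [0.5474, -0.2555, 0.3874]
eef_rot: [[0.127, 0.992, -0.0], [0.992, -0.127, 0.0], [0.0, -0.0, -1.0]]
ft_force: [0.0, 0.5, -2.9]
opening: 0.0096
gripper_force: 40.0
```

```bash
python3 rel.py
```

```text
11.5 n 12.48 t -0.45 holez-.003 140.41 mm F n,t,z -0.04787257536623209 0.5295817926308247 -2.850665420130989 T [ 0.05  0.14 -0.  ] tilt [-0.16  0.14] yaw -7.275322803751409 9.63185910518512
```

Request:
{"api": "drive_tool", "payload": {
  "increments": [
    {"x": 0, "y": -0.05, "z": 0, "spin": 0, "fingers": 0},
    {"x": 0, "y": 0, "z": 0, "spin": 0, "fingers": 0},
    {"x": 0, "y": 0, "z": 0, "spin": 0, "fingers": 0}
  ]
}}

```text
time: 11.8
tcp_pos: [0.5459, -0.2553, 0.3874]
eef_rot: [[0.127, 0.992, -0.0], [0.992, -0.127, 0.0], [0.0, -0.0, -1.0]]
ft_force: [-0.5, 0.3, -4.0]
opening: 0.0101
gripper_force: 40.0
```

```bash
python3 rel.py
```

```text
11.8 n 10.99 t -0.41 holez-.003 140.42 mm F n,t,z -0.5195351482623182 0.1964073833189911 -3.9946649166620336 T [0.04 0.13 0.02] tilt [-0.13  0.13] yaw -7.273157858765061 10.07861995018777
```

Request:
{"api": "drive_tool", "payload": {
  "increments": [
    {"x": 0, "y": -0.05, "z": 0, "spin": 0, "fingers": 0},
    {"x": 0, "y": 0, "z": 0, "spin": 0, "fingers": 0},
    {"x": 0, "y": 0, "z": 0, "spin": 0, "fingers": 0}
  ]
}}

```text
time: 12.1
tcp_pos: [0.5447, -0.2552, 0.3875]
eef_rot: [[0.127, 0.992, 0.001], [0.992, -0.127, -0.0], [-0.0, 0.001, -1.0]]
ft_force: [3.4, -0.1, -4.9]
opening: 0.0098
gripper_force: 40.0
```

```bash
python3 rel.py
```

```text
12.1 n 9.72 t -0.43 holez-.003 140.48 mm F n,t,z 3.384774337767363 0.3798635745303313 -4.899261647104864 T [-0.05 -0.6   0.02] tilt [ 1.09 -0.19] yaw -7.2742239404831235 9.834853983020222
```

Contact is 3.4 N at n=9.7 mm, which fits the washer's rest position. The extra −2 N in z hints the hole sits slightly high. I'll lower it a little and press on.

Request:
{"api": "drive_tool", "payload": {
  "increments": [
    {"x": 0, "y": -0.02, "z": 0.017, "spin": 0, "fingers": 0},
    {"x": 0, "y": -0.02, "z": 0, "spin": 0, "fingers": 0},
    {"x": 0, "y": 0, "z": 0, "spin": 0, "fingers": 0},
    {"x": 0, "y": 0, "z": 0, "spin": 0, "fingers": 0}
  ]
}}

```text
time: 12.5
tcp_pos: [0.5435, -0.255, 0.3874]
eef_rot: [[0.127, 0.992, 0.001], [0.992, -0.127, -0.0], [-0.0, 0.001, -1.0]]
ft_force: [5.4, 0.2, -2.8]
opening: 0.0101
gripper_force: 40.0
```

```bash
python3 rel.py
```

```text
12.5 n 8.57 t -0.42 holez-.003 140.43 mm F n,t,z 5.34497059243716 0.9207774755372421 -2.8460232829416796 T [ 0.05 -0.94 -0.02] tilt [ 1.38 -0.45] yaw -7.270135311495813 10.085124649674718
```

The washer spring responds softly, so the head is through the hole. Pressing to about 6.5 N, then starting down.

Request:
{"api": "drive_tool", "payload": {
  "increments": [
    {"x": 0, "y": -0.025, "z": 0, "spin": 0, "fingers": 0},
    {"x": 0, "y": -0.025, "z": 0, "spin": 0, "fingers": 0},
    {"x": 0, "y": 0, "z": 0, "spin": 0, "fingers": 0},
    {"x": 0, "y": 0, "z": 0, "spin": 0, "fingers": 0}
  ]
}}

```text
time: 12.9
tcp_pos: [0.5421, -0.2548, 0.3874]
eef_rot: [[0.127, 0.992, 0.002], [0.992, -0.127, -0.0], [-0.0, 0.002, -1.0]]
ft_force: [5.3, 0.7, -1.4]
opening: 0.0096
gripper_force: 40.0
```

```bash
python3 rel.py
```

```text
12.9 n 7.09 t -0.43 holez-.003 140.43 mm F n,t,z 5.201321961057709 1.4192359301753905 -1.3915217803213493 T [ 0.15 -1.25 -0.01] tilt [ 1.74 -0.48] yaw -7.274443730603097 9.601761734478467
```

Request:
{"api": "drive_tool", "payload": {
  "increments": [
    {"x": 0, "y": 0, "z": 0.03, "spin": 0, "fingers": 0},
    {"x": 0, "y": 0, "z": 0.03, "spin": 0, "fingers": 0},
    {"x": 0, "y": 0, "z": 0.03, "spin": 0, "fingers": 0},
    {"x": 0, "y": 0, "z": 0, "spin": 0, "fingers": 0}
  ]
}}

```text
time: 13.3
tcp_pos: [0.5422, -0.2551, 0.3855]
eef_rot: [[0.127, 0.992, 0.003], [0.992, -0.127, -0.002], [-0.001, 0.003, -1.0]]
ft_force: [5.5, -0.1, 1.1]
opening: 0.0098
gripper_force: 40.0
```

```bash
python3 rel.py
```

```text
13.3 n 7.24 t -0.68 holez-.003 138.50 mm F n,t,z 5.47014476563078 0.5784986048563237 1.0943413063191836 T [-0.09 -1.13  0.02] tilt [ 2.58 -1.77] yaw -7.274994366792524 9.804082437293339
```

Request:
{"api": "drive_tool", "payload": {
  "increments": [
    {"x": 0, "y": 0, "z": 0.05, "spin": 0, "fingers": 0},
    {"x": 0, "y": 0, "z": 0.05, "spin": 0, "fingers": 0},
    {"x": 0, "y": 0, "z": 0, "spin": 0, "fingers": 0}
  ]
}}

```text
time: 13.6
tcp_pos: [0.542, -0.2551, 0.3816]
eef_rot: [[0.127, 0.992, 0.001], [0.992, -0.127, -0.002], [-0.001, 0.002, -1.0]]
ft_force: [4.9, -1.0, 1.8]
opening: 0.0096
gripper_force: 40.0
```

```bash
python3 rel.py
```

```text
13.6 n 7.05 t -0.75 holez-.003 134.60 mm F n,t,z 5.020063146922009 -0.38748839842168475 1.7545307358132933 T [-0.29 -1.21 -0.01] tilt [ 1.41 -1.52] yaw -7.278295472228119 9.57183054232918
```

Request:
{"api": "drive_tool", "payload": {
  "increments": [
    {"x": 0, "y": 0, "z": 0.06, "spin": 0, "fingers": 0},
    {"x": 0, "y": 0, "z": 0.06, "spin": 0, "fingers": 0},
    {"x": 0, "y": 0, "z": 0.06, "spin": 0, "fingers": 0},
    {"x": 0, "y": 0, "z": 0, "spin": 0, "fingers": 0}
  ]
}}

```text
time: 14.0
tcp_pos: [0.5419, -0.255, 0.3757]
eef_rot: [[0.127, 0.992, 0.001], [0.992, -0.127, -0.001], [-0.001, 0.001, -1.0]]
ft_force: [5.6, -1.5, 0.1]
opening: 0.0101
gripper_force: 40.0
```

```bash
python3 rel.py
```

```text
14.0 n 6.98 t -0.66 holez-.003 128.72 mm F n,t,z 5.760638675952198 -0.7650160727333835 0.1474695605947488 T [-0.35 -1.21 -0.06] tilt [ 0.8  -0.81] yaw -7.279122455018868 10.054184939030874
```

Request:
{"api": "drive_tool", "payload": {
  "increments": [
    {"x": 0, "y": 0, "z": 0.06, "spin": 0, "fingers": 0},
    {"x": 0, "y": 0, "z": 0.06, "spin": 0, "fingers": 0},
    {"x": 0, "y": 0, "z": 0.06, "spin": 0, "fingers": 0},
    {"x": 0, "y": 0, "z": 0, "spin": 0, "fingers": 0}
  ]
}}

```text
time: 14.4
tcp_pos: [0.5419, -0.255, 0.3703]
eef_rot: [[0.127, 0.992, 0.001], [0.992, -0.127, -0.001], [-0.001, 0.001, -1.0]]
ft_force: [5.5, -1.5, 0.4]
opening: 0.01
gripper_force: 40.0
```

```bash
python3 rel.py
```

```text
14.4 n 6.98 t -0.67 holez-.003 123.30 mm F n,t,z 5.63479588419485 -0.7540953324872708 0.4371922622507135 T [-0.27 -1.21  0.01] tilt [ 0.81 -0.79] yaw -7.2802842959576015 9.98550389140979
```

Request:
{"api": "drive_tool", "payload": {
  "increments": [
    {"x": 0, "y": 0, "z": 0.04, "spin": 0, "fingers": 0},
    {"x": 0, "y": 0, "z": 0.04, "spin": 0, "fingers": 0},
    {"x": 0, "y": 0, "z": 0.04, "spin": 0, "fingers": 0},
    {"x": 0, "y": 0, "z": 0, "spin": 0, "fingers": 0}
  ]
}}

```text
time: 14.8
tcp_pos: [0.542, -0.2551, 0.367]
eef_rot: [[0.127, 0.992, 0.001], [0.992, -0.127, -0.001], [-0.001, 0.001, -1.0]]
ft_force: [6.1, -0.7, 0.1]
opening: 0.01
gripper_force: 40.0
```

```bash
python3 rel.py
```

```text
14.8 n 7.06 t -0.66 holez-.003 120.01 mm F n,t,z 6.1427883973441375 0.1272391302630997 0.07385361097581766 T [-0.26 -1.17 -0.04] tilt [ 1.2  -0.97] yaw -7.278891877822281 10.028205213520657
```

Request:
{"api": "drive_tool", "payload": {
  "increments": [
    {"x": 0, "y": 0, "z": 0.03, "spin": 0, "fingers": 0},
    {"x": 0, "y": 0, "z": 0, "spin": 0, "fingers": 0},
    {"x": 0, "y": 0, "z": 0, "spin": 0, "fingers": 0}
  ]
}}

```text
time: 15.1
tcp_pos: [0.542, -0.255, 0.3662]
eef_rot: [[0.127, 0.992, 0.001], [0.992, -0.127, -0.001], [-0.001, 0.001, -1.0]]
ft_force: [5.2, 0.3, 1.6]
opening: 0.0097
gripper_force: 40.0
```

```bash
python3 rel.py
```

```text
15.1 n 7.06 t -0.65 holez-.003 119.25 mm F n,t,z 5.088897767261958 0.9353803408595683 1.6248340463803854 T [-0.24 -1.13 -0.  ] tilt [ 1.21 -0.99] yaw -7.276270477153956 9.658225801712103
```

Down to 119.25 and the pin force is starting to show. Small steps until it stops hard.

Request:
{"api": "drive_tool", "payload": {
  "increments": [
    {"x": 0, "y": 0, "z": 0.03, "spin": 0, "fingers": 0},
    {"x": 0, "y": 0, "z": 0.03, "spin": 0, "fingers": 0},
    {"x": 0, "y": 0, "z": 0, "spin": 0, "fingers": 0}
  ]
}}

```text
time: 15.4
tcp_pos: [0.542, -0.2551, 0.3645]
eef_rot: [[0.127, 0.992, 0.001], [0.992, -0.127, -0.001], [-0.001, 0.001, -1.0]]
ft_force: [5.0, -0.5, 2.6]
opening: 0.0096
gripper_force: 40.0
```

```bash
python3 rel.py
```

```text
15.4 n 7.06 t -0.66 holez-.003 117.53 mm F n,t,z 4.984169211174785 0.1751062762315172 2.640801727240918 T [-0.18 -1.1   0.02] tilt [ 1.3  -1.04] yaw -7.278826296977168 9.595199687016702
```

Request:
{"api": "drive_tool", "payload": {
  "increments": [
    {"x": 0, "y": 0, "z": 0.03, "spin": 0, "fingers": 0},
    {"x": 0, "y": 0, "z": 0, "spin": 0, "fingers": 0},
    {"x": 0, "y": 0, "z": 0, "spin": 0, "fingers": 0}
  ]
}}

```text
time: 15.7
tcp_pos: [0.5421, -0.255, 0.3641]
eef_rot: [[0.127, 0.992, 0.001], [0.992, -0.127, -0.001], [-0.001, 0.002, -1.0]]
ft_force: [4.4, -0.7, 4.8]
opening: 0.0096
gripper_force: 40.0
```

```bash
python3 rel.py
```

```text
15.7 n 7.10 t -0.64 holez-.003 117.07 mm F n,t,z 4.498812067871635 -0.11908418480939968 4.79460229100538 T [-0.14 -0.9   0.01] tilt [ 1.43 -1.17] yaw -7.275578569205669 9.641096114315024
```

Request:
{"api": "drive_tool", "payload": {
  "increments": [
    {"x": 0, "y": 0, "z": 0.03, "spin": 0, "fingers": 0},
    {"x": 0, "y": 0, "z": 0, "spin": 0, "fingers": 0},
    {"x": 0, "y": 0, "z": 0, "spin": 0, "fingers": 0}
  ]
}}

```text
time: 16.0
tcp_pos: [0.5421, -0.2551, 0.3639]
eef_rot: [[0.127, 0.992, 0.002], [0.992, -0.127, -0.001], [-0.001, 0.002, -1.0]]
ft_force: [3.8, 0.5, 9.5]
opening: 0.0096
gripper_force: 40.0
```

```bash
python3 rel.py
```

```text
16.0 n 7.12 t -0.67 holez-.003 116.88 mm F n,t,z 3.7291727279078017 1.027201992989179 9.460383758929908 T [ 0.06 -0.7   0.04] tilt [ 1.64 -1.4 ] yaw -7.273835835183455 9.625309924296605
```

Request:
{"api": "drive_tool", "payload": {
  "increments": [
    {"x": 0, "y": 0, "z": 0.02, "spin": 0, "fingers": 0},
    {"x": 0, "y": 0, "z": 0, "spin": 0, "fingers": 0},
    {"x": 0, "y": 0, "z": 0, "spin": 0, "fingers": 0}
  ]
}}

```text
time: 16.3
tcp_pos: [0.5421, -0.255, 0.3638]
eef_rot: [[0.127, 0.992, 0.002], [0.992, -0.127, -0.001], [-0.001, 0.002, -1.0]]
ft_force: [2.8, 0.5, 10.8]
opening: 0.0101
gripper_force: 40.0
```

```bash
python3 rel.py
```

```text
16.3 n 7.13 t -0.64 holez-.003 116.77 mm F n,t,z 2.720481844111233 0.8511115933683102 10.816926043148689 T [ 0.17 -0.5   0.01] tilt [ 1.73 -1.5 ] yaw -7.272855260322996 10.113913126802538
```

Request:
{"api": "drive_tool", "payload": {
  "increments": [
    {"x": 0, "y": 0, "z": 0.03, "spin": 0, "fingers": 0},
    {"x": 0, "y": 0, "z": 0, "spin": 0, "fingers": 0},
    {"x": 0, "y": 0, "z": 0, "spin": 0, "fingers": 0}
  ]
}}

```text
time: 16.6
tcp_pos: [0.5421, -0.255, 0.3636]
eef_rot: [[0.126, 0.992, 0.002], [0.992, -0.126, -0.002], [-0.002, 0.002, -1.0]]
ft_force: [1.7, 1.5, 14.0]
opening: 0.0099
gripper_force: 40.0
```

```bash
python3 rel.py
python3 - <<'E'
from h import *
for n in("side","top"):
    snap(n,n+"2")
s=cv2.imread("pics/side2.png");t=cv2.imread("pics/top2.png")
f=lambda im,x,y,w,h:cv2.resize(im[y:y+h,x:x+w],(400,400*h//w),interpolation=cv2.INTER_CUBIC)
cv2.imwrite("pics/m2.png",np.hstack([f(s,350,210,100,125),f(t,420,140,100,125)]))
E
```

```text
16.6 n 7.14 t -0.64 holez-.003 116.64 mm F n,t,z 1.5033074998822473 1.6889365482635312 14.001984657114745 T [ 0.32 -0.23  0.05] tilt [ 1.81 -1.75] yaw -7.266134406490052 9.917638756752075
```

View pics/m2.png

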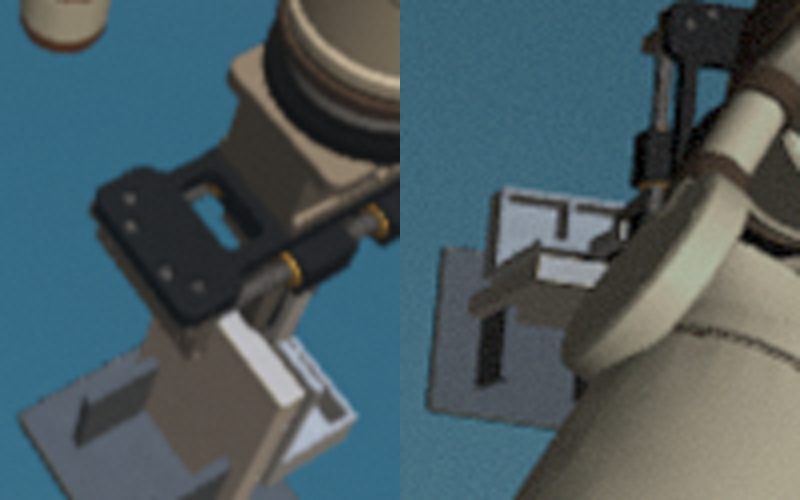

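The side view shows the plate behind the panel and close to it, with the fingers above the panel's top edge. The stop is hard: 14 N for 0.13 mm of movement. I'll ease the push and let go.

Request:
{"api": "drive_tool", "payload": {
  "increments": [
    {"x": 0, "y": 0, "z": -0.04, "spin": 0, "fingers": 0},
    {"x": 0, "y": 0, "z": 0, "spin": 0, "fingers": 0},
    {"x": 0, "y": 0, "z": 0, "spin": 0, "fingers": 14},
    {"x": 0, "y": 0, "z": 0, "spin": 0, "fingers": 20},
    {"x": 0, "y": 0, "z": 0, "spin": 0, "fingers": 36},
    {"x": 0, "y": 0, "z": 0, "spin": 0, "fingers": 36},
    {"x": 0, "y": 0, "z": 0, "spin": 0, "fingers": 36}
  ]
}}

```text
time: 17.4
tcp_pos: [0.5415, -0.2548, 0.3614]
eef_rot: [[0.127, 0.992, -0.001], [0.992, -0.127, 0.001], [0.001, -0.002, -1.0]]
ft_force: [0.2, -0.3, 0.6]
opening: 0.0359
gripper_force: 0.0
```

```bash
python3 rel.py
```

```text
17.4 n 6.56 t -0.43 holez-.003 114.40 mm F n,t,z 0.24544548386765097 -0.27594151915661963 0.5706805109929614 T [-0.07  0.05  0.01] tilt [-1.48  0.74] yaw -7.277908389169783 35.91480918951818
```

Released, with no force on the tool. Lifting clear and backing the arm off so the result shows.

Request:
{"api": "drive_tool", "payload": {
  "increments": [
    {"x": 0, "y": 0, "z": -0.3, "spin": 0, "fingers": 36},
    {"x": 0, "y": 0, "z": -0.6, "spin": 0, "fingers": 36},
    {"x": 0, "y": 0, "z": -0.9, "spin": 0, "fingers": 36},
    {"x": 0, "y": 0, "z": -1, "spin": 0, "fingers": 36},
    {"x": 0, "y": 0, "z": -1, "spin": 0, "fingers": 36},
    {"x": 0.8, "y": 0, "z": 0, "spin": 0, "fingers": 36},
    {"x": 1, "y": 0, "z": 0, "spin": 0, "fingers": 36},
    {"x": 1, "y": 0, "z": 0, "spin": 0, "fingers": 36},
    {"x": 1, "y": 0, "z": 0, "spin": 0, "fingers": 36},
    {"x": 1, "y": 0, "z": 0, "spin": 0, "fingers": 36}
  ]
}}

```text
time: 18.4
tcp_pos: [0.56, -0.1108, 0.4769]
eef_rot: [[0.127, 0.992, 0.001], [0.992, -0.127, -0.0], [-0.0, 0.001, -1.0]]
ft_force: [1.0, -0.8, -0.5]
opening: 0.036
gripper_force: 0.0
```

Request:
{"api": "drive_tool", "payload": {
  "increments": [
    {"x": 1, "y": 0, "z": 0, "spin": 0, "fingers": 36},
    {"x": 1, "y": 0, "z": 0, "spin": 0, "fingers": 36},
    {"x": 1, "y": 0, "z": 0, "spin": 0, "fingers": 36},
    {"x": 0.5, "y": 0, "z": 0, "spin": 0, "fingers": 36},
    {"x": 0, "y": 0, "z": 0, "spin": 0, "fingers": 36}
  ]
}}

```text
time: 18.9
tcp_pos: [0.5734, -0.0065, 0.4766]
eef_rot: [[0.124, 0.992, 0.001], [0.992, -0.124, -0.0], [-0.0, 0.001, -1.0]]
ft_force: [-0.1, -1.5, -0.6]
opening: 0.0359
gripper_force: 0.0
```

```bash
cat > fin.py <<'E'
exec(open("fit.py").read().split("ps=fit(stand")[0])
ps=[0.5351,-0.2535,-0.1269,0.003]
ims=[]
for n,(x,y,w,h) in(("side",(350,240,100,125)),("top",(420,150,80,100))):
    im=C[n]["image"][y:y+h,x:x+w,::-1];k=400/w
    im=cv2.resize(im,(400,500),interpolation=cv2.INTER_CUBIC)
    # predicted home pose of holder: origin z = h-100, n = 7.7
    for z in(40.5,):
        P=np.array([(-5,16,172),(5,16,172),(5,-16,172),(-5,-16,172),(-2,-42,118),(-2,-42,0),(50,-42,30),(50,42,30)],float)+[7.7,-.8,z]
        for q in proj(C[n],world(ps,P)): cv2.circle(im,tuple((((q-[x,y])+.5)*k).round().astype(int).tolist()),3,(0,0,255),1)
    ims.append(im)
cv2.imwrite("pics/fin.png",np.hstack(ims))
for n in C: print(n,[(r["at"],r["confidence"]) for r in pinpoint(n,"holder")[:2]],[(r["at"],r["confidence"]) for r in recognise(n,"washer")[:1]])
E
python3 fin.py; python3 st.py
```

```text
side [] []
top [([0.5423, -0.256, 0.041], 0.86)] []
19.2 [ 0.5733 -0.009   0.476 ] yaw -7.369107722233734 tilt [-0.0002 -0.0002 -1.    ] F [-0.5484 -0.1533  0.0368] T [-0.0669  0.0871  0.0495] 0.03576949862601332 0.0
```

View pics/fin.png

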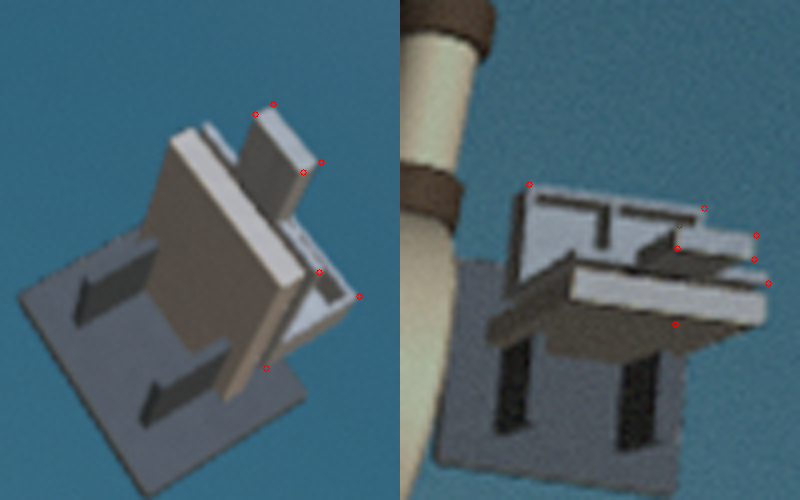

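The final picture matches the predicted home pose to about 1 mm: the holder is upright and parallel to the panel, and the arm is clear. Handing in.

```bash
python3 -c "
from workcell import close_job
print(close_job())"
```

```text
the job is handed in; nothing more can be done
None
```

The holder hangs upright on the screw: I pushed it down to a hard stop (about 14 N) and let go. The final pictures matched the expected home position to about 1 mm, and I handed the job in at about 19 s; the judge's result was not shown.

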